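# Clamp a circuit board with the removable crank

### The arm

A 6-joint arm with a two-finger parallel gripper is mounted at the origin on the work surface. World frame = base frame: x ahead of the robot, y to its left, z up, the work surface at z = 0. Lengths are in m, angles in degrees, forces in N, time in s.
With the tool pointing down it reaches from about 0.25 to 0.725 m from the base axis. Payload 4 kg.
Tool frame: the origin (TCP) lies between the finger pads; the fingertips stand 8 mm ahead of it and the grasp point (between the pads) lies 11 mm behind it (bot.tips_ahead is the z of the fingertips in the tool frame, in m); z points along the fingers, y is the line along which they close (so a half turn about z gives the same grasp; the last joint's range is limited). The gripper opens to 85 mm and grips with 20 to 120 N. Pads are 22 mm wide; open, the fingers measure 114 mm over their backs; the gripper's body (76 mm by 85 mm) begins 54 mm behind the grasp point. The pads swing forward as they close: fully open they stand 13 mm farther back than shut.
Start: joints at [-65.031, 13.785, 0.286, 76.501, 0, 90], TCP at [0.211, -0.453, 0.239] pointing down, gripper open.
Joint ranges: [-155.79, 155.79], [-60.16, 107.12], [-62.33, 73.08], [-114, 123.19], [-81.49, 82.49], [-180, 180]. Speed limits (degrees/s): [159.86, 159.86, 180, 180, 180, 180].

### API

Orientations are given as [roll, pitch, yaw] about the fixed x, y, z axes, in that order (R = Rz(yaw) Ry(pitch) Rx(roll)).
In Python, from bench import bot gives the robot as it stands.
- The arm moves only by the tool servo_tool, never from a script. Its argument "increments" is text: rows parted by semicolons, each of 7 numbers parted by spaces: the shift along the tool's x, y, z in units of 25 mm (1.0 is 25 mm), then the turn, a rotation vector about the tool's x, y, z in units of 5 degrees (1.0 is 5 degrees), then the opening, from 0 (shut) to 1 (fully open). A call has 1 to 20 rows; each row shifts and turns the commanded pose from where the row before left it, along the tool's axes as they then stand; what a row does not reach is not made up. A row lasts 1/10 s, in which the tool goes at most 50 mm and 8.59 degrees, less where a joint would pass 70% of its speed; a pose out of reach is approached as far as the arm can. A call is refused whole if a number of a shift passes 1 or a number of a turn 1, either way. A call with a gripper value outside its range is refused whole. The fingers move at their own pace and stop on an object; the grip force is fixed at half the most. Time passes only in rows, so rows that do not move let the fingers close. It gives the time, the measured TCP pose, the force, the opening and the grip force at its end, in the units of the state.
- bot.sense(): the state, without advancing time (a new reading comes with each control period).
- bot.grab_frame(name): name is "side" or "top" or "wrist"; returns (picture, depth): 480x640x3 uint8, red, green, blue; 480x640 float32, m along the optical axis (not along the pixel's ray), 0 where there is no reading.
- bot.camera_params(name): a dict with "K" (3x3 intrinsics, pixels), "origin" and "attitude" of the camera in the world; the wrist camera has in their place "mount" (4x4, takes a point from camera to tool coordinates, whose origin is the TCP and whose axes are the flange's). Camera axes: x right, y down, z forward; pixel columns grow to the right and rows downward; lengths in m; the calibration is good to about 2 mm. A picture is of the moment at which its call begins: read the wrist's pose just before it. camera_params takes no time and is no camera call.
- bot.finish_job(): hands the job in; it is judged then, once.
The state is a dict: "clock": time; "joint_positions": joint angles; "joint_vel": joint speeds; "tau": joint torques, N m; "tcp_pos": TCP position; "tcp_rot": TCP orientation; "ft_force": force on the tool from outside, world axes, zero at the start; "wrist_torque": the same for the moment, N m; "opening": finger opening in m; "gripper_force": force on a finger pad.
Only numpy, scipy, OpenCV 4.12 (cv2) and the standard library are available. Lean on these libraries where they do the work, as an engineer would, in place of code of your own. Each camera call takes 0.05 s, during which the arm holds its last target. There are 200 camera calls.

### The job

Take the loose crank out of the tray, fit it fully home on the square shaft of the board frame without pressing hard, and wind it clockwise until the sprung rail holds the board firmly against the fixed rail; stop as soon as the winding has become clearly stiffer, without forcing it. Then lift the crank off and stand it upright in the tray again, let go, and do not touch the board or the sprung rail with the fingers or disturb anything else.

Things in the scene. Friction and masses are not known exactly. Their poses are not given: they have to be found in the camera images.
- crank: Loose dark steel crank, 0.32 kg. Origin: centre of its hub's underside, z up. Hub: square block 34 x 34 mm, 50 mm tall, sides along x and y. A flat arm (16 mm wide, 22 to 30 mm above the underside) leaves the hub along +x to an upright black grip. It stands on its hub in the tray at the start. Centre of mass about 7 mm from the hub's axis towards the grip.
- crank_hub (a point): On the hub's axis, 36 mm above the crank's underside: a good height to grasp. The hub's +y and -y sides (34 mm across) are free to grasp from above. In the underside is a centred square socket 18 x 18 mm, 34 mm deep, sides along the crank's x and y.
- crank_grip (a point): Middle of the crank's upright grip, at [70, 0, 57] mm in the crank's frame: a black cylinder 20 mm across, from 35 to 79 mm above the crank's underside, which spins freely on its pin, so it can stay gripped all round the turn.
- tray: Fixed white open tray, 200 mm (x) x 150 mm (y), rim 14 mm high, walls 4 mm. Origin: centre of its underside; inner floor 4 mm above the table. The crank starts near its centre and goes back there; a small pot stands in its -x, +y corner.
- frame: Fixed board-clamping frame. Origin: centre of the underside of its base plate, 240 mm (x) x 320 mm (y) x 12 mm. Along its -y edge stands the fixed rail, along its middle the moving jaw with the sprung rail; both run along x, 34 mm high. Towards +y, a grey gearbox, 60 x 60 mm, top 45 mm above the table, carries the square shaft at [0, 100] mm.
- shaft_foot (a point): Foot of the upright square shaft, on its axis, on the gearbox top; axes as the frame's (they do not turn). A crank fully home rests here with its underside. Clockwise from above moves the jaw to the fixed rail, 8 mm per rad. Turning takes 0.36 N m (5.1 N at the grip) while free, plus 8 mN m per newton on the board; the shaft stays where it is left.
- shaft_top (a point): Top of the shaft, 28 mm over its foot. Steel, 16 x 16 mm, the upper 6 mm tapering to 11 x 11 mm. The angle of the square differs each time and is not given: see it or find it by feel. A wrongly turned socket stops 22 to 28 mm above the foot, deeper the nearer it is; within about 0.1 rad of the right angle (any of four) it slides down.
- board: Loose circuit board seated in a grey pallet, 150 mm (x) x 90 mm (y) x 10 mm, 0.16 kg, lying on the frame's base plate between the rails. Origin: centre of its underside. The jaw pushes it up to the fixed rail.
- fixed_face (a point): On the inner face of the fixed rail, middle of its top edge, axes as the frame's: the board is against the rail when its origin lies 45 mm from here along +y.
- sprung_rail: Aluminium rail 180 x 8 x 18 mm on springs on the -y side of the moving jaw. Origin: its centre; its face to the board is at -4 mm in y. It starts to give at 10 N, then 5 N per mm, and bottoms after 6 mm (40 N); 12 N or more holds the board, beyond 90 N it is crushed. It meets the clamped board after 3.7 to 5.3 rad of turning.
- pot: Small white pot, 24 mm across, 40 mm tall, in the tray: leave alone.
- spool: Solder spool, 54 mm across, 44 mm tall: leave alone.
- brush: Brush, 150 mm long, lying on the table: leave alone.
- flux: Amber bottle, 40 mm across, 85 mm tall: leave alone.
- bin: Open grey parts bin with compartments, 60 x 160 x 40 mm: leave alone.
- meter: Black hand meter, 150 x 75 x 34 mm: leave alone.
- driver: Screwdriver, 180 mm long, lying on the table: leave alone.
Things that resemble listed ones, but are neither listed nor needed, are in the scene too. Several things look just like the crank: the one meant starts nearest to the robot's base.

How it is judged (in metres and radians):
On the way, in this order (a step that is already met when the one before it is completed fails the run):
1. the crank is fully home on the shaft (underside within 4 mm of the gearbox top, on the axis) (horizontal distance between crank and shaft_foot below 0.004 m and z of crank in the frame of shaft_foot below 0.004 m and angle between crank's own z axis and vertical below 0.1 rad), for 0.2 s.
2. with the crank on the shaft, the sprung rail holds the board against the fixed rail with 12 to 90 N (all of step 1 and contact force between board and sprung_rail between 12 and 90 N and y of board in the frame of fixed_face below 0.0475 m), for 0.2 s.
At the end, for the whole second after the job is handed in: The board lies against the fixed rail (within 2.5 mm) and the sprung rail holds it with 12 to 90 N; the crank stands upright (within 0.1 rad) and still on the tray's floor, its hub's axis within 70 mm (x) and 50 mm (y) of the tray's middle, released (contact force between board and sprung_rail between 12 and 90 N and y of board in the frame of fixed_face below 0.0475 m and x of crank in the frame of tray between -0.07 and 0.07 m and y of crank in the frame of tray between -0.05 and 0.05 m and z of crank in the frame of tray below 0.008 m and angle between crank's own z axis and vertical below 0.1 rad and linear speed of crank below 0.02 m/s); the robot touches nothing.
It fails at once if the crank is pressed on the shaft or frame with more than 40 N while it is not yet home (contact force between crank and frame above 40 N and z of crank in the frame of shaft_foot above 0.006 m).
It fails at once if the board is squeezed with more than 90 N (contact force between board and sprung_rail above 90 N).
It fails at once if the board or the sprung rail is touched by the fingers (contact force between the fingers and board above 1 N or contact force between the fingers and sprung_rail above 1 N).
It fails at once if another thing is moved by more than 25 mm (distance of any of pot, spool, brush, flux, bin, meter, driver from where it was at the start of the episode above 0.025 m).
It also fails if it takes over 72 s, if anything falls off the work surface, if the arm or the gripper's body presses on something with over 40 N, if the wrist force passes 120 N, or if a joint passes its speed limit or range.

## Working session

There is one attempt and no reset: what is moved stays moved. The work goes in short steps, Python scripts to look and compute and a tool call to move; the robot and the scene stay as the last step left them, time stands still between calls to the robot, and variables do not carry over. Pictures are saved under pics/ and viewed, at most 10 in all, crops included, and the job is handed in when it is done.

Besides the shell and the picture viewer there is one more tool, called after ">>>" as name(argument=value, ...) on one line, values as JSON. servo_tool: Moves the arm, as the interface text tells. Its arguments: {"type":"object","properties":{"increments":{"type":"string"}},"required":["increments"]}

```bash
ls; mkdir -p pics
python3 - <<'E'
from bench import bot
import cv2,numpy as np
print(bot.sense())
for n in("top","side"):
    p,d=bot.grab_frame(n); cv2.imwrite(f"pics/{n}0.png",p[:,:,::-1]); np.save(f"pics/{n}0d.npy",d)
for n in("top","side","wrist"): print(bot.camera_params(n))
E
```

```text
pics
{'clock': 0.0, 'joint_positions': array([-6.50312519e+01,  1.38300852e+01,  2.13407839e-01,  7.65000188e+01,
       -8.26115520e-04,  8.99978905e+01]), 'joint_vel': array([ 0.09482823, -0.02067944,  0.0319858 , -0.04332093, -0.00530199,
        0.01630792]), 'tau': array([-4.31129547e-04, -3.72314179e+01,  2.52409887e+01,  1.70490006e-02,
       -9.70706992e-05, -1.01385558e-05]), 'tcp_pos': array([ 0.2108021 , -0.45272119,  0.2384293 ]), 'tcp_rot': array([-1.79883304e+02,  8.21817314e-04,  2.49708593e+01]), 'ft_force': array([-0.08271961, -1.27784716, -0.15092195]), 'wrist_torque': array([-0.00986087,  0.05216047,  0.03297764]), 'gripper_force': 0.0, 'opening': 0.085758128433593}
{'K': array([[615.96447426,   0.        , 313.94705118],
       [  0.        , 615.96447426, 235.85505653],
       [  0.        ,   0.        ,   1.        ]]), 'origin': array([0.41514519, 0.08239631, 1.73952913]), 'attitude': array([-1.75000494e+02, -7.66031419e-02, -8.93520444e+01])}
{'K': array([[492.32503766,   0.        , 316.09193507],
       [  0.        , 492.32503766, 242.84049617],
       [  0.        ,   0.        ,   1.        ]]), 'origin': array([0.08526061, 0.81517103, 0.96912029]), 'attitude': array([-136.60901752,   -0.52473372, -146.28272678])}
{'K': array([[375.88626389,   0.        , 321.94582066],
       [  0.        , 375.88626389, 240.91336889],
       [  0.        ,   0.        ,   1.        ]]), 'mount': array([[-7.30568174e-04, -9.47239686e-01, -3.20525263e-01,
         8.14674705e-02],
       [ 9.99999721e-01, -7.41244898e-04, -8.87024821e-05,
         6.23755422e-04],
       [-1.53565205e-04, -3.20525238e-01,  9.47239963e-01,
        -1.34480153e-01],
       [ 0.00000000e+00,  0.00000000e+00,  0.00000000e+00,
         1.00000000e+00]])}
```

View pics/top0.png

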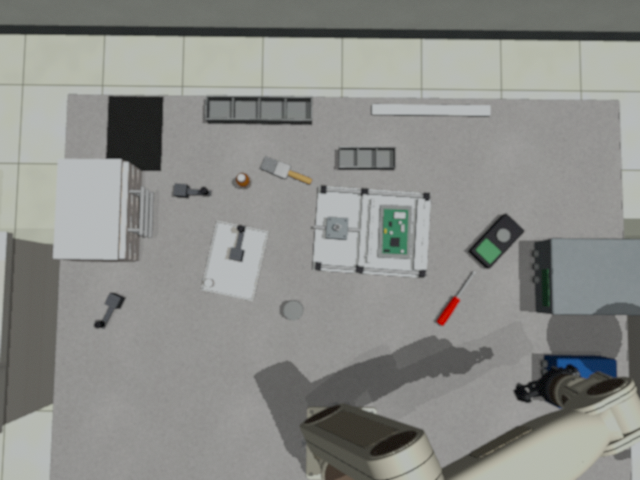

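View pics/side0.png

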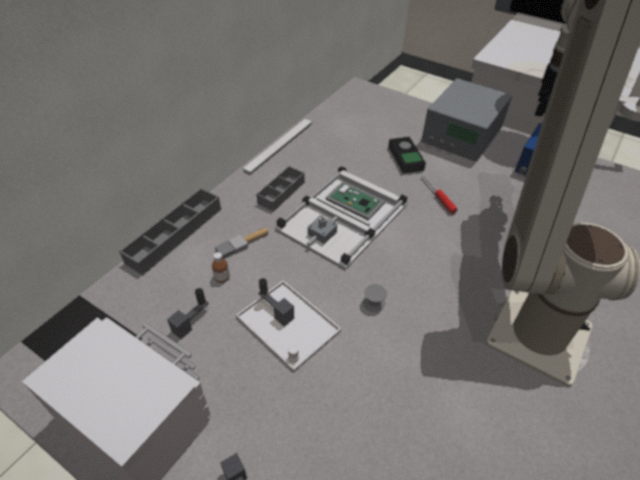

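The top view shows three crank-like things: (236,248) in the tray, (190,191) by the far left, and (110,308) on the left. The tray one is nearest to the base (~(345,470)) and is "in the tray", so I choose it. The frame is at (372,232), its shaft at (336,228), and the spool at (292,309).

```bash
cat > h.py <<'E'
import numpy as np,cv2
from scipy.spatial.transform import Rotation as R
from bench import bot
def rot(r): return R.from_euler('xyz',r,degrees=True).as_matrix()
def cam(n,s=None):
    c=bot.camera_params(n)
    if n!="wrist": return c["K"],rot(c["attitude"]),c["origin"]
    s=s or bot.sense(); Rt=rot(s["tcp_rot"]); M=c["mount"]
    return c["K"],Rt@M[:3,:3],Rt@M[:3,3]+s["tcp_pos"]
def ray(C,uv,z):
    K,Rc,o=C; uv=np.atleast_2d(uv).astype(float)
    d=(Rc@np.linalg.inv(K)@np.c_[uv,np.ones(len(uv))].T).T
    return o+d*((z-o[2])/d[:,2])[:,None]
def proj(C,P):
    K,Rc,o=C; p=(K@Rc.T@(np.atleast_2d(P)-o).T).T
    return p[:,:2]/p[:,2:]
def togo(pos,yaw):
    """increments from the present pose to tool-down pose, tool axes (units 25mm,5deg)"""
    s=bot.sense(); Rt=rot(s["tcp_rot"]); d=Rt.T@(np.array(pos)-s["tcp_pos"])
    rv=R.from_matrix(Rt.T@rot([180,0,yaw])).as_rotvec(degrees=True)
    return np.round(d/.025,2),np.round(rv/5,2)
def snap(n,f):
    s=bot.sense(); p,d=bot.grab_frame(n); cv2.imwrite(f"pics/{f}.png",p[:,:,::-1]); np.save(f"pics/{f}d.npy",d)
    return p,d,cam(n,s)
E
python3 - <<'E'
from h import *
C=cam("top")
for n,uv,z in[("tray crank hub",(236,253),.054),("grip",(240,231),.083),("crank2",(181,191),.05),("crank3",(116,300),.05),("shaft",(336,228),.073),("board",(396,231),.022),("spool",(292,309),.044),("pot",(208,284),.04),("base",(345,470),0),("flux",(242,180),.085)]:
    print(n,ray(C,uv,z)[0].round(3))
p=cv2.imread("pics/top0.png")[205:315,190:440]
cv2.imwrite("pics/crop1.png",cv2.resize(p,None,fx=3.2,fy=3.2,interpolation=2))
E
```

```text
tray crank hub [0.513 0.295 0.054]
grip [0.571 0.282 0.083]
crank2 [0.683 0.451 0.05 ]
crank3 [0.381 0.62  0.05 ]
shaft [0.583 0.022 0.073]
board [ 0.582 -0.148  0.022]
spool [0.362 0.14  0.044]
pot [0.428 0.372 0.04 ]
base [-0.077 -0.011  0.   ]
flux [0.71  0.279 0.085]
```

View pics/crop1.png

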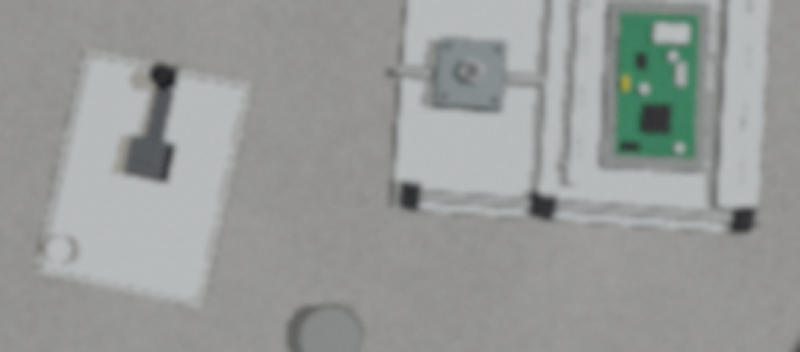

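The crop confirms the pick: the hub is at (150,158) in the crop with its grip at (163,75), inside the white tray, with the pot in the tray's lower-left corner. Next is a look at the shaft with the wrist camera on the way.

```bash
python3 -c "
from h import *
print(togo([.57,.022,.27],0))"
```

```text
(array([ 21.04, -11.15,  -1.24]), array([-0.02,  0.  ,  4.99]))
```

>>> servo_tool(increments="1 -0.53 -0.06 0 0 0 1;1 -0.53 -0.06 0 0 0 1;1 -0.53 -0.06 0 0 0 1;1 -0.53 -0.06 0 0 0 1;1 -0.53 -0.06 0 0 0 1;1 -0.53 -0.06 0 0 0 1;1 -0.53 -0.06 0 0 0 1;1 -0.53 -0.06 0 0 0 1;1 -0.53 -0.06 0 0 0 1;1 -0.53 -0.06 0 0 0 1;1 -0.53 -0.06 0 0 0 1;1 -0.53 -0.06 0 0 0 1;1 -0.53 -0.06 0 0 0 1;1 -0.53 -0.06 0 0 0 1;1 -0.53 -0.06 0 0 0 1;1 -0.53 -0.06 0 0 1 1;1 -0.53 -0.06 0 0 1 1;1 -0.53 -0.06 0 0 1 1;1 -0.53 -0.06 0 0 1 1;1 -0.53 -0.06 0 0 1 1")

```text
clock: 2.1
tcp_pos: [0.5703, -0.0181, 0.2689]
tcp_rot: [-180.0, 0.1, -0.2]
ft_force: [0.5, 0.3, 0.1]
opening: 0.0854
gripper_force: 0.0
```

>>> servo_tool(increments="0 0 0 0 0 0 1;0 0 0 0 0 0 1;0 0 0 0 0 0 1")

```text
clock: 2.4
tcp_pos: [0.5691, -0.0196, 0.2689]
tcp_rot: [180.0, 0.1, -0.0]
ft_force: [0.0, 0.1, -0.8]
opening: 0.0856
gripper_force: 0.0
```

Run:
```python
from h import *
s=bot.sense(); print(s["tcp_pos"],s["tcp_rot"],s["ft_force"])
p,d,C=snap("wrist","w1")
print(proj(C,[[.583,.022,.073],[.583,.022,.045]]))
```

```text
[ 0.56913253 -0.01964683  0.2688959 ] [ 1.79991581e+02  8.54023894e-02 -2.34635167e-02] [ 0.03044784  0.05955456 -0.80423561]
[[273.95082614 194.06864247]
 [277.45101763 188.12952183]]
```

View pics/w1.png

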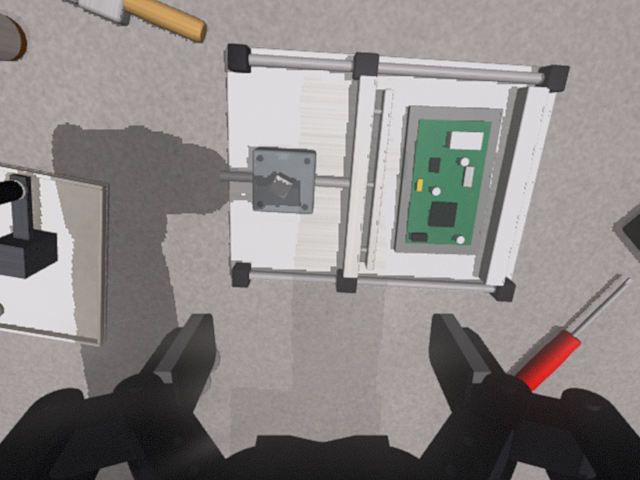

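The wrist view shows the gearbox at about (283,180) with the bright shaft top near (283,182), the jaw at (365,175), the board at (450,180), and the fixed rail at (515,180). I'll zoom in on the shaft.

Run:
```python
from h import *
p=cv2.imread("pics/w1.png")[135:225,230:340]
cv2.imwrite("pics/w1c.png",cv2.resize(p,None,fx=6,fy=6,interpolation=cv2.INTER_CUBIC))
C=cam("wrist")
# gearbox corners approx
d=np.load("pics/w1d.npy")
K,Rc,o=C
v,u=np.mgrid[100:260,200:360]; dd=d[100:260,200:360]
P=(np.stack([(u-K[0,2])/K[0,0]*dd,(v-K[1,2])/K[1,1]*dd,dd],-1)@Rc.T)+o
z=P[...,2]
m=((z>.038)&(z<.053)&(abs(P[...,0]-.585)<.06)&(abs(P[...,1]-.02)<.06)).astype(np.uint8)
m=cv2.morphologyEx(m,cv2.MORPH_OPEN,np.ones((7,7)))
m=cv2.morphologyEx(m,cv2.MORPH_CLOSE,np.ones((25,25)))
print(m.sum(),np.median(z[m>0]))
c=max(cv2.findContours(m,0,2)[0],key=cv2.contourArea)[:,0]+[200,100]
W=ray(C,c,.045)[:,:2]
print("gearbox",cv2.minAreaRect((W*1000).astype(np.float32)))
m2=((z>.065)&(z<.08)&(abs(P[...,0]-.585)<.03)&(abs(P[...,1]-.02)<.03)).astype(np.uint8)
c=max(cv2.findContours(m2,0,2)[0],key=cv2.contourArea)[:,0]+[200,100]
print("shafttop px",c.mean(0),m2.sum(),"rect",cv2.minAreaRect((ray(C,c,.071)[:,:2]*1000).astype(np.float32)))
```

```text
3769 0.045068477207451496
gearbox ((589.3602294921875, 16.345335006713867), (59.04404830932617, 59.82241439819336), 86.50325012207031)
shafttop px [280.31372549 186.09803922] 319 rect ((589.5618286132812, 16.35836410522461), (15.688075065612793, 16.18338966369629), 59.82789993286133)
```

View pics/w1c.png

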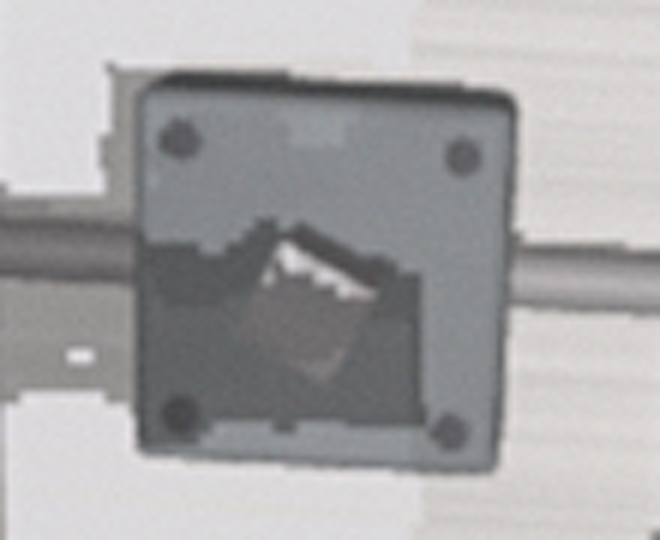

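The shaft top is the bright rotated square at native px ~(281,186). It measures (0.589, 0.016) at about 60° mod 90. Next, over the tray.

```bash
python3 -c "
from h import *
print(togo([.50,.297,.2],-13))"
```

```text
(array([ -2.77, -12.67,   2.77]), array([0.  , 0.01, 2.59]))
```

>>> servo_tool(increments="-0.21 -0.97 0.21 0 0 0 1;-0.21 -0.97 0.21 0 0 0 1;-0.21 -0.97 0.21 0 0 0 1;-0.21 -0.97 0.21 0 0 0 1;-0.21 -0.97 0.21 0 0 0 1;-0.21 -0.97 0.21 0 0 0 1;-0.21 -0.97 0.21 0 0 0 1;-0.21 -0.97 0.21 0 0 0 1;-0.21 -0.97 0.21 0 0 0 1;-0.21 -0.97 0.21 0 0 0 1;-0.21 -0.97 0.21 0 0 0 1;-0.21 -0.97 0.21 0 0 0 1;-0.21 -0.97 0.21 0 0 0 1;0 0 0 0 0 0.87 1;0 0 0 0 0 0.87 1;0 0 0 0 0 0.87 1;0 0 0 0 0 0 1;0 0 0 0 0 0 1")

```text
clock: 4.25
tcp_pos: [0.4964, 0.0862, 0.217]
tcp_rot: [-170.7, 1.8, 4.5]
ft_force: [0.3, 0.5, -0.4]
opening: 0.0852
gripper_force: 0.0
```

Run:
```python
from h import *
s=bot.sense(); print(s["tcp_pos"],s["tcp_rot"],s["ft_force"])
p,d,C=snap("wrist","w2"); K,Rc,o=C
v,u=np.mgrid[:480,:640]
P=(np.stack([(u-K[0,2])/K[0,0]*d,(v-K[1,2])/K[1,1]*d,d],-1)@Rc.T)+o
z=P[...,2]; near=(abs(P[...,0]-.53)<.12)&(abs(P[...,1]-.295)<.1)&(d>.15)
def obj(lo,hi,zz,name):
    m=(near&(z>lo)&(z<hi)).astype(np.uint8)
    m=cv2.morphologyEx(m,cv2.MORPH_OPEN,np.ones((3,3)))
    for c in sorted(cv2.findContours(m,0,2)[0],key=cv2.contourArea)[-2:]:
        print(name,cv2.contourArea(c),c[:,0].mean(0),cv2.minAreaRect((ray(C,c[:,0],zz)[:,:2]*1000).astype(np.float32)))
obj(.05,.058,.054,"hubtop"); obj(.078,.09,.083,"griptop"); obj(.029,.037,.034,"arm")
m=((z<.022)&(z>.008)&(d>.15)).astype(np.uint8)
ys,xs=np.nonzero(m); print("rim",P[m>0].min(0),P[m>0].max(0))
cv2.imwrite("pics/w2v.png",p[:,:,::-1])
```

```text
[0.4964449  0.08620631 0.21703212] [-170.69552645    1.79811111    4.46858746] [ 0.28546411  0.46067794 -0.3707895 ]
hubtop 113.5 [129.12121212  84.03030303] ((580.4553833007812, 273.02032470703125), (8.19682788848877, 17.368331909179688), 85.81723022460938)
hubtop 1443.5 [118.7704918  166.68852459] ((512.9600219726562, 293.5830078125), (36.1633186340332, 35.119781494140625), 79.42162322998047)
griptop 592.0 [98.16216216 82.2972973 ] ((581.04052734375, 278.9750671386719), (18.656360626220703, 21.331453323364258), 3.4456937313079834)
arm 125.0 [141.35714286  74.64285714] ((588.2033081054688, 277.6235656738281), (17.36346435546875, 11.619231224060059), 79.4878158569336)
arm 973.0 [137.38983051 123.30508475] ((552.256103515625, 284.9869384765625), (19.6844482421875, 50.69894027709961), 80.95227813720703)
rim [ 0.36073546 -0.16278851  0.00800212] [0.66089999 0.38984374 0.022     ]
```

View pics/w2v.png

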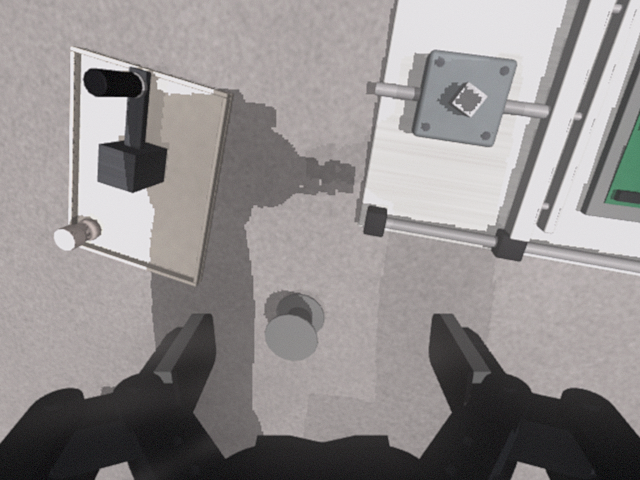

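The pose lagged and the tool tilted, so I'll check the joints. The picture shows the hub at (132,165), the grip at (115,82), the pot at (78,234) and the shaft at (466,98).

```bash
python3 -c "
from h import *
s=bot.sense();print(s['clock'],s['joint_positions'].round(2),s['joint_vel'].round(2),s['tau'].round(1),s['tcp_rot'],s['wrist_torque'],s['ft_force'])"
```

```text
4.3 [  4.46  16.1   -0.6   75.11   9.3  179.94] [ 0.81 -0.03  0.16  0.14 -0.07 -0.05] [ -0.5 -38.5  24.7   0.2   0.5   0. ] [-170.6981929     1.79282765    4.51298764] [-0.0990331  -0.0616741  -0.01921684] [-0.58080059  1.38648198 -0.08812972]
```

>>> servo_tool(increments="0 -0.5 0 0 0 0 1;0 -0.5 0 0 0 0 1")

```text
clock: 4.5
tcp_pos: [0.4955, 0.0994, 0.2214]
tcp_rot: [-170.1, 1.8, 5.6]
ft_force: [0.3, -0.0, 0.3]
opening: 0.0857
gripper_force: 0.0
```

```bash
python3 -c "
from h import *
s=bot.sense();print(s['clock'],s['joint_positions'].round(2),s['joint_vel'].round(2),s['tcp_pos'],s['tcp_rot'])"
```

```text
4.5 [5.5600e+00 1.6120e+01 1.0000e-02 7.5700e+01 9.9100e+00 1.7994e+02] [5.48 0.02 3.13 2.91 3.02 0.02] [0.49549013 0.09938223 0.2213911 ] [-170.08377857    1.79995114    5.61858073]
```

Joint 6 sits at its 180° limit (j6 = 180 + j1 − yaw), so I'll turn the tool the other way, to yaw ≈ 167.

>>> servo_tool(increments="0 0 0 0 0 -1 1;0 0 0 0 0 -1 1;0 0 0 0 0 -1 1;0 0 0 0 0 -1 1;0 0 0 0 0 -1 1;0 0 0 0 0 -1 1;0 0 0 0 0 -1 1;0 0 0 0 0 -1 1;0 0 0 0 0 -1 1;0 0 0 0 0 -1 1;0 0 0 0 0 -1 1;0 0 0 0 0 -1 1;0 0 0 0 0 -1 1;0 0 0 0 0 -1 1;0 0 0 0 0 -1 1;0 0 0 0 0 -1 1;0 0 0 0 0 -1 1;0 0 0 0 0 -1 1;0 0 0 0 0 -1 1;0 0 0 0 0 -1 1")

```text
clock: 6.5
tcp_pos: [0.4956, 0.0993, 0.2214]
tcp_rot: [-180.0, -10.1, 105.7]
ft_force: [0.0, 0.3, 0.3]
opening: 0.0858
gripper_force: 0.0
```

```bash
python3 -c "
from h import *
s=bot.sense();print(s['joint_positions'].round(1),s['tcp_rot'])
print(togo([.513,.295,.2],s['tcp_rot'][2]),togo([.513,.295,.2],167))"
```

```text
[ 5.6 16.1  0.  75.7  9.9 79.7] [-179.98913266  -10.05799335  105.6701441 ]
(array([7.09, 2.78, 2.13]), array([-0.  , -2.01,  0.  ])) (array([7.09, 2.78, 2.13]), array([  1.07,  -1.82, -12.23]))
```

>>> servo_tool(increments="0 0 0 0 -1 0 1;0 0 0 0 -1 0 1;0.92 0.35 0.1 0 0 0 1;0.92 0.35 0.1 0 0 0 1;0.92 0.35 0.1 0 0 0 1;0.92 0.35 0.1 0 0 0 1;0.92 0.35 0.1 0 0 0 1;0.92 0.35 0.1 0 0 0 1;0.92 0.35 0.1 0 0 0 1;0.92 0.35 0.1 0 0 0 1;0 0 0 0 0 -1 1;0 0 0 0 0 -1 1;0 0 0 0 0 -1 1;0 0 0 0 0 -1 1;0 0 0 0 0 -1 1;0 0 0 0 0 -1 1;0 0 0 0 0 -1 1;0 0 0 0 0 -1 1;0 0 0 0 0 -1 1;0 0 0 0 0 -1 1")

```text
clock: 8.5
tcp_pos: [0.5139, 0.2954, 0.2014]
tcp_rot: [180.0, -0.1, 155.7]
ft_force: [-0.6, -0.3, 0.2]
opening: 0.0849
gripper_force: 0.0
```

>>> servo_tool(increments="0 0 0 0 0 -1 1;0 0 0 0 0 -1 1;0 0 0 0 0 0 1")

```text
clock: 8.8
tcp_pos: [0.5139, 0.2953, 0.2013]
tcp_rot: [180.0, -0.1, 165.5]
ft_force: [-0.1, -0.7, -0.3]
opening: 0.0853
gripper_force: 0.0
```

```bash
cat > crank.py <<'E'
from h import *
def cloud(n):
    s=bot.sense(); p,d=bot.grab_frame(n); C=cam(n,s); K,Rc,o=C
    v,u=np.mgrid[:480,:640]
    P=(np.stack([(u-K[0,2])/K[0,0]*d,(v-K[1,2])/K[1,1]*d,d],-1)@Rc.T)+o
    return p,d,C,P
def obj(C,P,d,lo,hi,zz,name,cen,r=.12,dmin=.15,k=3,n=1):
    m=((abs(P[...,0]-cen[0])<r)&(abs(P[...,1]-cen[1])<r)&(d>dmin)&(P[...,2]>lo)&(P[...,2]<hi)).astype(np.uint8)
    m=cv2.morphologyEx(m,cv2.MORPH_OPEN,np.ones((k,k)))
    for c in sorted(cv2.findContours(m,0,2)[0],key=cv2.contourArea)[-n:]:
        (q,sz,a)=cv2.minAreaRect((ray(C,c[:,0],zz)[:,:2]*1000).astype(np.float32))
        print(name,"px",c[:,0].mean(0).round(),"c",np.round(q,1),"sz",np.round(sz,1),"ang",round(a,1))
E
python3 - <<'E'
from crank import *
s=bot.sense(); print(s["tcp_pos"],s["tcp_rot"],s["joint_positions"].round(1))
p,d,C,P=cloud("wrist"); cv2.imwrite("pics/w3.png",p[:,:,::-1])
c=(.54,.29)
obj(C,P,d,.049,.059,.054,"hub",c,n=2); obj(C,P,d,.078,.09,.083,"grip",c); obj(C,P,d,.029,.037,.034,"arm",c)
obj(C,P,d,.008,.02,.014,"rim",(.5,.3),r=.2)
E
```

```text
[0.51393266 0.29527862 0.20134801] [ 1.79977855e+02 -9.27071989e-02  1.65451751e+02] [29.8 25.4 11.2 75.9  0.1 44.4]
hub px [325. 295.] c [571.8 282.3] sz [16.8  7. ] ang 79.0
hub px [321. 222.] c [511.1 294.4] sz [33.9 34.9] ang 78.6
grip px [328. 319.] c [578.6 281.2] sz [18.4 20.8] ang 75.4
arm px [325. 268.] c [554.  285.8] sz [15.9 38.6] ang 78.7
rim px [340. 131.] c [495.5 301.4] sz [149.3 198.9] ang 78.5
```

>>> servo_tool(increments="0.1 -0.06 0.9 0 0 -0.65 1;0 0 0.9 0 0 0 1;0 0 0.9 0 0 0 1;0 0 0.9 0 0 0 1;0 0 0.9 0 0 0 1;0 0 0.8 0 0 0 1;0 0 0.8 0 0 0 1;0 0 0.8 0 0 0 1;0 0 0 0 0 0 1;0 0 0 0 0 0 0;0 0 0 0 0 0 0;0 0 0 0 0 0 0;0 0 0 0 0 0 0;0 0 0 0 0 0 0;0 0 0 0 0 0 0;0 0 0 0 0 0 0;0 0 0 0 0 0 0")

```text
clock: 10.55
tcp_pos: [0.5125, 0.2942, 0.0303]
tcp_rot: [179.9, 0.0, 168.6]
ft_force: [-0.5, 1.6, 5.9]
opening: 0.0332
gripper_force: 60.7
```

Run:
```python
from h import *
s=bot.sense(); print(s["tcp_pos"],s["tcp_rot"],s["opening"],s["gripper_force"],s["ft_force"])
```

```text
[0.512494   0.29417555 0.03028432] [1.79860122e+02 4.25977686e-02 1.68600087e+02] 0.03316383905942285 60.69281168282032 [-0.46026489  1.64589684  5.85078811]
```

>>> servo_tool(increments="0 0 -0.2 0 0 0 0;0 0 -0.5 0 0 0 0;0 0 -0.9 0 0 0 0;0 0 -0.9 0 0 0 0;0 0 -0.9 0 0 0 0;0 0 -0.9 0 0 0 0;0 0 -0.9 0 0 0 0;0 0 -0.2 0 0 0 0;0 0 0 0 0 0.95 0;0 0 0 0 0 0.95 0;0 0 0 0 0 0.95 0;0 0 0 0 0 0.9 0;0 0 0 0 0 0 0")

```text
clock: 11.85
tcp_pos: [0.5109, 0.2928, 0.1626]
tcp_rot: [-179.8, -0.1, 149.9]
ft_force: [-0.1, -0.8, -2.3]
opening: 0.0332
gripper_force: 59.9
```

```bash
python3 -c "
from h import *
s=bot.sense(); print(s['tcp_pos'],s['tcp_rot'],s['opening'],s['ft_force'],s['wrist_torque'])
print(togo([.667,-.029,.16],149.8))"
```

```text
[0.51088523 0.29281291 0.16255984] [-1.79849745e+02 -1.44507828e-01  1.49855041e+02] 0.03319273163680014 [-0.14172336 -0.75643517 -2.27427407] [-0.03778851 -0.01817439 -0.02893078]
(array([-11.86,  -8.  ,   0.09]), array([-0.03, -0.03,  0.01]))
```

>>> servo_tool(increments="-0.5 -0.35 0 0 0 0 0;-0.9 -0.6 0 0 0 0 0;-0.95 -0.64 0 0 0 0 0;-0.95 -0.64 0 0 0 0 0;-0.95 -0.64 0 0 0 0 0;-0.95 -0.64 0 0 0 0 0;-0.95 -0.64 0 0 0 0 0;-0.95 -0.64 0 0 0 0 0;-0.95 -0.64 0 0 0 0 0;-0.95 -0.64 0 0 0 0 0;-0.95 -0.64 0 0 0 0 0;-0.95 -0.64 0 0 0 0 0;-0.95 -0.64 0 0 0 0 0;0 0 0 0 0 0 0;0 0 0 0 0 0 0;0 0 0 0 0 0 0")

```text
clock: 13.45
tcp_pos: [0.6669, -0.0282, 0.1629]
tcp_rot: [-179.9, -0.1, 149.9]
ft_force: [0.6, 0.4, -3.0]
opening: 0.0331
gripper_force: 60.1
```

Run:
```python
from crank import *
s=bot.sense(); print(s["tcp_pos"],s["tcp_rot"],s["joint_positions"].round(1))
p,d,C,P=cloud("wrist"); cv2.imwrite("pics/w4.png",p[:,:,::-1])
c=(.589,.016)
obj(C,P,d,.065,.08,.071,"shaft",c,r=.04,dmin=.1); obj(C,P,d,.038,.052,.045,"gbox",c,r=.07)
zt=s["tcp_pos"][2]-.0263+.05
obj(C,P,d,zt-.005,zt+.005,zt,"hub",s["tcp_pos"],r=.06,dmin=.05)
```

```text
[ 0.66685161 -0.02822962  0.16291218] [-1.79944622e+02 -1.48561207e-01  1.49886840e+02] [-2.4 35.4 22.  76.8  0.  27.7]
shaft px [326. 100.] c [588.1  16.4] sz [15.4 14.8] ang 59.8
gbox px [323. 100.] c [588.   16.5] sz [59.2 59.2] ang 86.5
hub px [319. 338.] c [664.9 -28.6] sz [60.1 36. ] ang 59.9
```

View pics/w4.png

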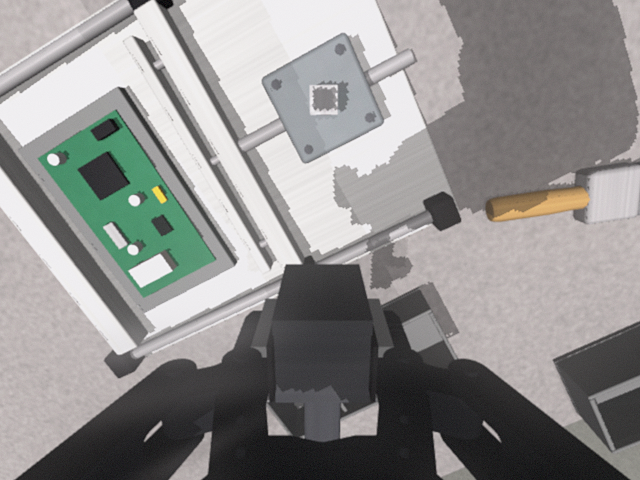

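The picture shows the shaft at (324,100), square with the image, i.e. aligned with the crank. The held hub has its front face at rows 265–320. I'll measure the hub's offset in the tool frame.

Run:
```python
from crank import *
s=bot.sense(); p,d,C,P=cloud("wrist")
Q=(P-s["tcp_pos"])@rot(s["tcp_rot"])*1000
for r in range(258,400,8): print(r,Q[r,[295,310,325,340,355]].round(0)[:,[0,2]].tolist(),Q[r,325,1].round(1))
m=(d>.05)&(Q[...,0]>10)&(Q[...,0]<30)&(abs(Q[...,1])<12)&(Q[...,2]<20)&(Q[...,2]>-15)
print("face x",np.median(Q[m][:,0]),np.percentile(Q[m][:,0],[10,90]),"zmax")
for r in (275,290,305): 
    row=Q[r]; g=np.nonzero((d[r]<.25)&(abs(row[:,0]-20)<8))[0]; print(r,g.min(),g.max(),row[g.min(),1],row[g.max(),1])
```

```text
258 [[-20.0, 129.0], [-25.0, 141.0], [-24.0, 140.0], [-23.0, 137.0], [-29.0, 151.0]] 1.1
266 [[17.0, 22.0], [17.0, 24.0], [17.0, 23.0], [17.0, 24.0], [17.0, 23.0]] 0.2
274 [[17.0, 15.0], [17.0, 14.0], [17.0, 15.0], [17.0, 15.0], [17.0, 14.0]] 0.2
282 [[17.0, 7.0], [17.0, 6.0], [17.0, 7.0], [17.0, 6.0], [17.0, 7.0]] 0.1
290 [[17.0, -1.0], [17.0, -1.0], [17.0, -1.0], [17.0, -1.0], [17.0, -2.0]] 0.0
298 [[17.0, -7.0], [17.0, -8.0], [16.0, -7.0], [17.0, -8.0], [17.0, -8.0]] 0.0
306 [[17.0, -14.0], [17.0, -14.0], [17.0, -14.0], [17.0, -14.0], [17.0, -14.0]] -0.0
314 [[17.0, -20.0], [17.0, -20.0], [17.0, -20.0], [17.0, -20.0], [17.0, -20.0]] -0.1
322 [[16.0, -24.0], [16.0, -23.0], [16.0, -24.0], [16.0, -23.0], [15.0, -22.0]] -0.1
330 [[13.0, -23.0], [13.0, -24.0], [13.0, -23.0], [14.0, -24.0], [13.0, -24.0]] -0.1
338 [[10.0, -24.0], [10.0, -23.0], [10.0, -24.0], [11.0, -25.0], [10.0, -24.0]] -0.1
346 [[6.0, -23.0], [7.0, -24.0], [6.0, -22.0], [7.0, -24.0], [6.0, -23.0]] -0.1
354 [[4.0, -24.0], [3.0, -24.0], [4.0, -24.0], [4.0, -24.0], [3.0, -23.0]] -0.1
362 [[-1.0, -22.0], [0.0, -24.0], [0.0, -24.0], [-0.0, -23.0], [0.0, -24.0]] -0.1
370 [[-4.0, -23.0], [-3.0, -24.0], [-4.0, -23.0], [-3.0, -23.0], [-3.0, -24.0]] -0.1
378 [[-7.0, -23.0], [-6.0, -24.0], [-7.0, -23.0], [-6.0, -24.0], [-6.0, -24.0]] -0.1
386 [[-10.0, -23.0], [-10.0, -24.0], [-10.0, -24.0], [-11.0, -23.0], [-11.0, -23.0]] -0.1
394 [[-14.0, -23.0], [-13.0, -24.0], [-14.0, -23.0], [-13.0, -24.0], [-13.0, -24.0]] -0.0
face x 16.963991801409954 [16.60846222 17.31773929] zmax
275 282 361 -18.198815194776735 15.597382158736508
290 279 364 -18.04146330878341 15.34651368565842
305 275 368 -18.129984546416917 15.37653209980666
```

```bash
python3 -c "
from h import *
print(togo([.5885,.017,.112],149.85))"
```

```text
(array([ 3.61, -0.03,  2.06]), array([-0.01, -0.02,  0.02]))
```

>>> servo_tool(increments="0.5 0 0 0 0 0 0;0.9 0 0 0 0 0 0;0.9 0 0 0 0 0 0;0.8 0 0 0 0 0 0;0.41 -0.03 0 0 0 0 0;0.1 0 0.5 0 0 0 0;0 0 0.6 0 0 0 0;0 0 0.6 0 0 0 0;0 0 0.36 0 0 0 0;0 0 0 0 0 0 0;0 0 0 0 0 0 0")

```text
clock: 14.65
tcp_pos: [0.5893, 0.0166, 0.1124]
tcp_rot: [-180.0, -0.1, 149.9]
ft_force: [-0.2, 0.1, -2.0]
opening: 0.0336
gripper_force: 60.1
```

```bash
python3 -c "
from h import *
print(togo([.5885,.017,.112],149.85),bot.sense()['wrist_torque'])"
```

```text
(array([ 0.03, -0.  ,  0.01]), array([-0.  , -0.01,  0.  ])) [ 0.03431301 -0.0022575   0.0019131 ]
```

>>> servo_tool(increments="0.02 0 0.2 0 0 0 0;0 0 0.2 0 0 0 0;0 0 0.12 0 0 0 0;0 0 0.1 0 0 0 0;0 0 0 0 0 0 0")

```text
clock: 15.15
tcp_pos: [0.5882, 0.0167, 0.096]
tcp_rot: [-179.9, -0.1, 149.8]
ft_force: [0.6, -0.4, -2.9]
opening: 0.0329
gripper_force: 60.1
```

>>> servo_tool(increments="0 0 0.1 0 0 0 0;0 0 0.1 0 0 0 0;0 0 0 0 0 0 0")

```text
clock: 15.45
tcp_pos: [0.5885, 0.0169, 0.0912]
tcp_rot: [-180.0, -0.1, 149.9]
ft_force: [-0.2, 1.1, -2.8]
opening: 0.0336
gripper_force: 60.1
```

>>> servo_tool(increments="0 0 0.12 0 0 0 0;0 0 0.12 0 0 0 0;0 0 0.12 0 0 0 0;0 0 0.1 0 0 0 0;0 0 0 0 0 0 0")

```text
clock: 15.95
tcp_pos: [0.5884, 0.0169, 0.0795]
tcp_rot: [-180.0, -0.1, 149.9]
ft_force: [-0.0, 0.7, -3.2]
opening: 0.0329
gripper_force: 60.1
```

>>> servo_tool(increments="0 0 0.12 0 0 0 0;0 0 0.08 0 0 0 0;0 0 0.05 0 0 0 0;0 0 0 0 0 0 0")

```text
clock: 16.35
tcp_pos: [0.5885, 0.0169, 0.0736]
tcp_rot: [-180.0, -0.1, 149.9]
ft_force: [1.9, 0.9, -4.3]
opening: 0.0333
gripper_force: 60.1
```

>>> servo_tool(increments="0 0 0.04 0 0 0 0;0 0 0.04 0 0 0 0;0 0 0 0 0 0 0")

```text
clock: 16.65
tcp_pos: [0.5886, 0.0168, 0.0717]
tcp_rot: [-180.0, -0.1, 149.9]
ft_force: [1.1, 0.7, -3.6]
opening: 0.0333
gripper_force: 60.1
```

>>> servo_tool(increments="0 0 0 0 0 0 0.7;0 0 0 0 0 0 0.7;0 0 0 0 0 0 0.7;0 0 0 0 0 0 0.7;0 0 -0.3 0 0 0 0.7;0 0 -0.8 0 0 0 0.7;0 0 -0.8 0 0 0 0.7;0 0 -0.8 0 0 0 0.7;0 0 -0.6 0 0 0 0.7;0 0 0 0 0 0 0.7;0 0 0 0 0 0 0.7")

```text
clock: 17.75
tcp_pos: [0.5887, 0.0167, 0.1546]
tcp_rot: [-180.0, -0.0, 149.9]
ft_force: [-0.2, 0.7, -1.0]
opening: 0.0599
gripper_force: 0.0
```

Run:
```python
from crank import *
s=bot.sense(); print(s["tcp_pos"],s["tcp_rot"],s["joint_positions"].round(1))
p,d,C,P=cloud("wrist"); cv2.imwrite("pics/w5.png",p[:,:,::-1])
c=(.62,0)
for z in(.095,.124,.075): obj(C,P,d,z-.004,z+.004,z,f"z{z}",c,r=.08,dmin=.1,n=2)
p,d,C,P=cloud("side"); 
g=(np.hypot(P[...,0]-.649,P[...,1]+.018)<.02)&(P[...,2]>.08); print("side grip zmax",P[g][:,2].max() if g.any() else None)
g=(np.hypot(P[...,0]-.588,P[...,1]-.0165)<.014)&(P[...,2]<.12); print("side hub",np.percentile(P[g][:,2],[50,90,98]) if g.any() else None)
```

```text
[0.58873016 0.01672268 0.15455964] [-1.79996665e+02 -3.65550341e-02  1.49852722e+02] [ 1.6 26.5  5.8 69.4  0.  31.8]
z0.095 px [322. 363.] c [641.6 -15.7] sz [18.5  9.2] ang 62.3
z0.095 px [321. 249.] c [587.2  16.1] sz [33.9 35. ] ang 59.8
z0.124 px [323. 402.] c [646.3 -17.9] sz [19.  20.8] ang 59.9
z0.075 px [324. 230.] c [573.1  24.4] sz [33.3  1.9] ang 59.8
z0.075 px [322. 334.] c [628.9  -8.1] sz [17.3 40. ] ang 59.8
side grip zmax 0.1221459385424023
side hub [0.09481736 0.09752976 0.09831401]
```

Crank is home (top at ~95 mm). Now to the grip: it is 70 mm along tool −x.

>>> servo_tool(increments="-0.5 0 0 0 0 0 0.6;-0.9 0 0 0 0 0 0.6;-0.9 0 0 0 0 0 0.6;-0.49 0 0 0 0 0 0.6;0 0 0 0 0 0 0.6;0 0 0.5 0 0 0 0.6;0 0 0.8 0 0 0 0.6;0 0 0.7 0 0 0 0.6;0 0 0.38 0 0 0 0.6;0 0 0 0 0 0 0.6;0 0 0 0 0 0 0;0 0 0 0 0 0 0;0 0 0 0 0 0 0;0 0 0 0 0 0 0;0 0 0 0 0 0 0;0 0 0 0 0 0 0;0 0 0 0 0 0 0")

```text
clock: 19.55
tcp_pos: [0.6497, -0.0184, 0.0956]
tcp_rot: [180.0, 0.0, 149.8]
ft_force: [1.5, -1.7, 4.9]
opening: 0.0187
gripper_force: 58.6
```

```bash
cat > wind.py <<'E'
import sys
from h import *
# rows for turning clockwise n steps of dphi deg about the shaft from the commanded crank angle phi
C=np.array([.5885,.0168]);phi,dphi,n=map(float,sys.argv[1:4]);r=.07
s=bot.sense(); print(s["clock"],s["tcp_pos"],s["tcp_rot"],s["ft_force"].round(1),s["opening"],s["gripper_force"])
v=s["tcp_pos"][:2]-C; print("r",np.hypot(*v),"ang",np.degrees(np.arctan2(v[1],v[0])))
Rt=rot(s["tcp_rot"])
pt=lambda a:C+r*np.array([np.cos(np.radians(a)),np.sin(np.radians(a))])
for i in range(int(n)):
    w=np.r_[pt(phi-(i+1)*dphi)-pt(phi-i*dphi),0]; q=Rt.T@w/.025
    print(f"{q[0]:.2f} {q[1]:.2f}",end="; ")
E
python3 wind.py -30.1 12 20
```

```text
19.55 [ 0.64973476 -0.01838888  0.09561131] [1.79967121e+02 4.00134079e-02 1.49847188e+02] [ 1.5 -1.7  4.9] 0.0186645663400149 58.5643869638443
r 0.07062544138499456 ang -29.884055628482564
0.06 -0.58; 0.18 -0.56; 0.29 -0.51; 0.39 -0.44; 0.47 -0.34; 0.53 -0.24; 0.57 -0.12; 0.59 -0.00; 0.57 0.12; 0.53 0.24; 0.47 0.34; 0.39 0.43; 0.29 0.51; 0.18 0.56; 0.06 0.58; -0.06 0.58; -0.18 0.56; -0.29 0.51; -0.39 0.44; -0.47 0.34;
```

>>> servo_tool(increments="0.03 -0.29 0 0 0 0 0;0.03 -0.29 0 0 0 0 0;0.18 -0.56 0 0 0 0 0;0.29 -0.51 0 0 0 0 0;0.39 -0.44 0 0 0 0 0;0.47 -0.34 0 0 0 0 0;0.53 -0.24 0 0 0 0 0;0.57 -0.12 0 0 0 0 0;0.59 0 0 0 0 0 0;0 0 0 0 0 0 0")

```text
clock: 20.55
tcp_pos: [0.5477, -0.0393, 0.0956]
tcp_rot: [179.9, 0.1, 149.9]
ft_force: [3.6, 1.7, 2.2]
opening: 0.0186
gripper_force: 58.9
```

```bash
python3 wind.py -126.1 12 10
```

```text
20.55 [ 0.5477485  -0.03928437  0.09558621] [1.79857907e+02 6.61983677e-02 1.49889125e+02] [3.6 1.7 2.2] 0.01864204353258181 58.911473751068115
r 0.06932633837776198 ang -126.00255970645317
0.57 0.12; 0.53 0.24; 0.47 0.34; 0.39 0.43; 0.29 0.51; 0.18 0.56; 0.06 0.58; -0.06 0.58; -0.18 0.56; -0.29 0.51;
```

>>> servo_tool(increments="0.57 0.12 0 0 0 0 0;0.53 0.24 0 0 0 0 0;0.47 0.34 0 0 0 0 0;0.39 0.43 0 0 0 0 0;0.29 0.51 0 0 0 0 0;0.18 0.56 0 0 0 0 0;0.06 0.58 0 0 0 0 0;-0.06 0.58 0 0 0 0 0;-0.18 0.56 0 0 0 0 0;0 0 0 0 0 0 0")

```text
clock: 21.55
tcp_pos: [0.5461, 0.0732, 0.0953]
tcp_rot: [-179.8, -0.2, 149.9]
ft_force: [-5.0, 1.1, 10.6]
opening: 0.0186
gripper_force: 59.9
```

```bash
python3 wind.py -234.1 6 20
```

```text
21.55 [0.5461103  0.07323305 0.09526669] [-179.83267768   -0.24870952  149.9048986 ] [-5.   1.1 10.6] 0.018640349794367798 59.94251489639282
r 0.07058028040950982 ang 126.91205716792976
-0.13 0.26; -0.16 0.25; -0.18 0.23; -0.21 0.21; -0.23 0.18; -0.25 0.16; -0.26 0.13; -0.27 0.11; -0.28 0.08; -0.29 0.05; -0.29 0.02; -0.29 -0.02; -0.29 -0.05; -0.28 -0.08; -0.27 -0.11; -0.26 -0.13; -0.25 -0.16; -0.23 -0.18; -0.21 -0.21; -0.18 -0.23;
```

>>> servo_tool(increments="-0.13 0.26 0 0 0 0 0;-0.16 0.25 0 0 0 0 0;-0.18 0.23 0 0 0 0 0")

```text
clock: 21.85
tcp_pos: [0.5634, 0.083, 0.0953]
tcp_rot: [-179.8, -0.4, 149.9]
ft_force: [-9.2, 1.8, 13.7]
opening: 0.0188
gripper_force: 60.3
```

>>> servo_tool(increments="-0.21 0.21 0 0 0 0 0;-0.23 0.18 0 0 0 0 0")

```text
clock: 22.05
tcp_pos: [0.5781, 0.0869, 0.0954]
tcp_rot: [-179.9, -0.5, 149.9]
ft_force: [-8.9, 5.1, 13.3]
opening: 0.0186
gripper_force: 60.3
```

Run:
```python
from crank import *
s=bot.sense();f=s["ft_force"];v=s["tcp_pos"][:2]-[.5885,.0168];a=np.arctan2(v[1],v[0])
print(s["tcp_pos"],f.round(1),"ang",np.degrees(a),"r",np.hypot(*v),"Ft",-(f[0]*np.sin(a)-f[1]*np.cos(a)))
p,d,C,P=cloud("top"); cv2.imwrite("pics/t2.png",p[:,:,::-1])
# profile across rails in frame coords: origin shaft, yaw -3.5
th=np.radians(-3.5); ex=np.array([np.cos(th),np.sin(th)]); ey=np.array([-ex[1],ex[0]])
D=P[...,:2]-[.5885,.0168]; X=D@ex; Y=D@ey+.1
import sys
for x0 in (-.05,.05):
    m=(abs(X-x0)<.02)&(Y<.06)&(Y>-.17); 
    for y in np.arange(-.165,.06,.005):
        q=m&(abs(Y-y)<.0025)
        if q.any(): print(f"{y*1000:.0f}:{np.median(P[q][:,2])*1000:.0f}",end=" ")
    print()
```

```text
[0.57812101 0.08689748 0.09541015] [-8.9  5.1 13.3] ang 98.42231594092426 r 0.07086170067124026 Ft 8.046992737147272
-165:1 -160:-1 -155:13 -150:11 -145:12 -140:14 -135:34 -130:34 -125:34 -120:33 -115:22 -110:24 -105:22 -100:22 -95:24 -90:25 -85:26 -80:26 -75:25 -70:24 -65:23 -60:25 -55:22 -50:25 -45:26 -40:24 -35:25 -30:22 -25:28 -20:34 -15:15 -10:28 -5:32 0:35 5:33 10:11 15:13 20:13 25:12 30:13 35:14 40:13 45:12 50:13 55:14 
-165:1 -160:1 -155:11 -150:14 -145:12 -140:14 -135:33 -130:34 -125:36 -120:33 -115:22 -110:22 -105:23 -100:22 -95:27 -90:28 -85:28 -80:27 -75:27 -70:25 -65:25 -60:24 -55:25 -50:24 -45:25 -40:24 -35:25 -30:22 -25:30 -20:31 -15:15 -10:22 -5:35 0:36 5:35 10:13 15:12 20:11 25:13 30:13 35:11 40:13 45:12 50:12 55:12
```

```bash
cat > ft.py <<'E'
from h import *
s=bot.sense();f=s["ft_force"];v=s["tcp_pos"][:2]-[.5885,.0168];a=np.arctan2(v[1],v[0])
print(s["clock"],s["tcp_pos"].round(4),s["tcp_rot"].round(1),f.round(1),"ang",np.degrees(a).round(1),"r",np.hypot(*v).round(4),"Ft",round(-(f[0]*np.sin(a)-f[1]*np.cos(a)),1),"Fr",round(f[:2]@v/np.hypot(*v),1))
E
python3 ft.py; python3 wind.py -264.1 3 20|tail -1
```

```text
22.1 [0.5797 0.0871 0.0955] [-180.    -0.4  149.9] [-5.9  5.  12.3] ang 97.1 r 0.0709 Ft 5.2 Fr 5.7
-0.12 0.08; -0.13 0.08; -0.13 0.07; -0.13 0.06; -0.14 0.06; -0.14 0.05; -0.14 0.04; -0.14 0.03; -0.14 0.03; -0.15 0.02; -0.15 0.01; -0.15 0.00; -0.15 -0.00; -0.15 -0.01; -0.15 -0.02; -0.14 -0.03; -0.14 -0.03; -0.14 -0.04; -0.14 -0.05; -0.14 -0.06;
```

>>> servo_tool(increments="-0.12 0.08 0 0 0 0 0")

```text
clock: 22.2
tcp_pos: [0.5819, 0.0874, 0.0954]
tcp_rot: [-179.9, -0.5, 149.9]
ft_force: [-7.8, 5.7, 13.4]
opening: 0.0188
gripper_force: 60.3
```

```bash
python3 ft.py
```

```text
22.2 [0.5819 0.0874 0.0954] [-179.9   -0.5  149.9] [-7.8  5.7 13.4] ang 95.3 r 0.0709 Ft 7.2 Fr 6.4
```

>>> servo_tool(increments="-0.13 0.07 0 0 0 0 0")

```text
clock: 22.3
tcp_pos: [0.5857, 0.0876, 0.0955]
tcp_rot: [-180.0, -0.5, 149.9]
ft_force: [-7.1, 6.1, 12.6]
opening: 0.0185
gripper_force: 60.3
```

```bash
python3 ft.py
```

```text
22.3 [0.5857 0.0876 0.0955] [-180.    -0.5  149.9] [-7.1  6.1 12.6] ang 92.3 r 0.0709 Ft 6.9 Fr 6.4
```

>>> servo_tool(increments="-0.13 0.08 0 0 0 0 0;-0.13 0.07 0 0 0 0 0")

```text
clock: 22.5
tcp_pos: [0.5933, 0.0876, 0.0955]
tcp_rot: [-180.0, -0.5, 149.9]
ft_force: [-8.9, 5.3, 12.2]
opening: 0.0188
gripper_force: 60.3
```

```bash
python3 ft.py
```

```text
22.5 [0.5933 0.0876 0.0955] [-180.    -0.5  149.9] [-8.9  5.3 12.2] ang 86.1 r 0.071 Ft 9.2 Fr 4.6
```

>>> servo_tool(increments="-0.14 0.06 0 0 0 0 0;-0.14 0.05 0 0 0 0 0")

```text
clock: 22.7
tcp_pos: [0.6005, 0.0868, 0.0955]
tcp_rot: [-180.0, -0.5, 150.0]
ft_force: [-8.6, 6.8, 11.8]
opening: 0.0188
gripper_force: 60.3
```

```bash
python3 ft.py
```

```text
22.7 [0.6005 0.0868 0.0955] [-180.    -0.5  150. ] [-8.6  6.8 11.8] ang 80.3 r 0.0711 Ft 9.6 Fr 5.2
```

```bash
cat > prof.py <<'E'
from h import *
from scipy.ndimage import map_coordinates
import sys
th=np.radians(-3.5); ex=np.array([np.cos(th),np.sin(th)]); ey=np.array([-ex[1],ex[0]])
C=cam("top"); ys=np.arange(-.06,.015,.00125)
def prof(im,z,x0=-.07,x1=.07):
    g=im.astype(float).mean(2); out=[]
    for y in ys:
        X=np.linspace(x0,x1,60); W=np.array([.5885,.0168])+X[:,None]*ex+(y-.1)*ey
        uv=proj(C,np.c_[W,np.full(60,z)]); out.append(np.median(map_coordinates(g,[uv[:,1],uv[:,0]],order=1)))
    return np.array(out)
a=cv2.imread("pics/top0.png"); p,d=bot.grab_frame("top"); cv2.imwrite("pics/t3.png",p[:,:,::-1])
A=prof(a,.034);B=prof(p[:,:,::-1],.034)
for y,u,v in zip(ys,A,B): print(f"{y*1000:.1f}:{u:.0f}/{v:.0f}",end=" ")
q=cv2.resize(p[185:280,310:440,::-1],None,fx=6,fy=6,interpolation=cv2.INTER_CUBIC);cv2.imwrite("pics/t3c.png",q)
E
python3 prof.py
```

```text
-60.0:94/89 -58.8:94/90 -57.5:94/90 -56.2:94/90 -55.0:94/90 -53.7:94/91 -52.5:93/92 -51.2:92/93 -50.0:91/93 -48.7:90/93 -47.5:91/93 -46.2:91/93 -45.0:92/93 -43.7:93/93 -42.5:93/93 -41.2:94/95 -40.0:94/98 -38.7:95/102 -37.5:95/108 -36.2:95/114 -35.0:95/120 -33.7:95/126 -32.5:95/132 -31.2:96/138 -30.0:99/144 -28.7:103/152 -27.5:106/160 -26.2:111/167 -25.0:118/172 -23.7:123/172 -22.5:129/168 -21.2:132/161 -20.0:132/152 -18.7:132/143 -17.5:131/138 -16.2:132/139 -15.0:136/145 -13.7:144/152 -12.5:154/160 -11.2:164/168 -10.0:173/175 -8.7:180/179 -7.5:183/182 -6.2:185/183 -5.0:185/183 -3.7:186/183 -2.5:185/181 -1.2:185/178 0.0:185/173 1.3:184/165 2.5:183/155 3.8:182/146 5.0:182/138 6.3:181/136 7.5:181/138 8.8:177/143 10.0:171/150 11.3:163/158 12.5:154/165 13.8:146/172
```

View pics/t3c.png

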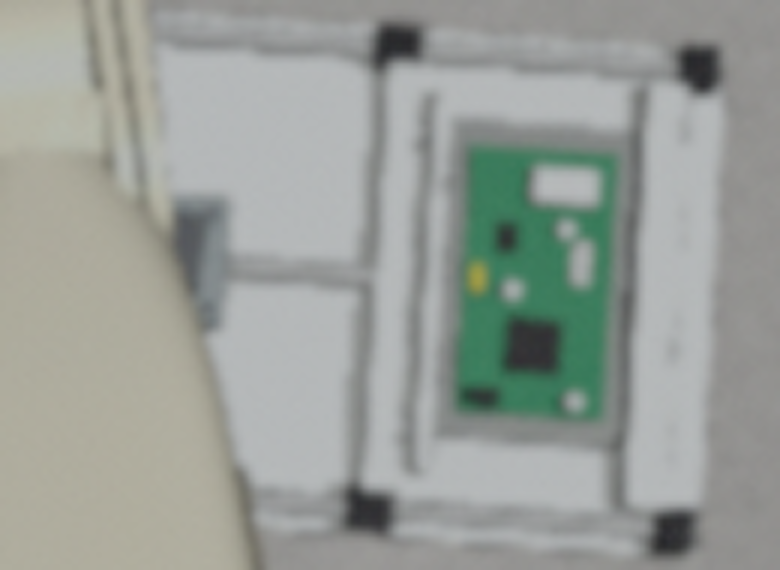

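The crop shows the rail touching the board at x≈445 and the board up against the fixed rail (dark line x≈625). The jaw/rail gap shows as the dark line at x≈420.

```bash
sed -i 's/^C=cam("top").*/C=cam("top"); ys=np.arange(-.06,.06,.001)/' prof.py
cat > p2.py <<'E'
import numpy as np,cv2,sys
src=open('prof.py').read().split("a=cv2")[0]; exec(src)
from scipy.signal import find_peaks
for f in sys.argv[1:]:
    im=cv2.imread(f"pics/{f}.png")
    for x0,x1 in((-.08,-.02),(.02,.08)):
        a=prof(im,.034,x0,x1); 
        for s in(1,):
            k,pr=find_peaks(-a,prominence=8)
            sub=[]
            for i in k:
                den=a[i-1]-2*a[i]+a[i+1]; sub.append((ys[i]*1000+ (0.5*(a[i-1]-a[i+1])/den if den else 0)).round(1))
            print(f,x0,list(zip(sub,a[k].round(0),pr["prominences"].round(0))))
E
python3 p2.py top0 t2 t3
```

```text
top0 -0.08 [(np.float64(15.5), np.float64(142.0), np.float64(44.0)), (np.float64(38.8), np.float64(142.0), np.float64(44.0))]
top0 0.02 [(np.float64(-48.6), np.float64(91.0), np.float64(44.0)), (np.float64(15.4), np.float64(141.0), np.float64(44.0)), (np.float64(39.3), np.float64(141.0), np.float64(45.0))]
t2 -0.08 [(np.float64(-15.3), np.float64(138.0), np.float64(35.0)), (np.float64(8.4), np.float64(137.0), np.float64(47.0))]
t2 0.02 [(np.float64(-15.6), np.float64(137.0), np.float64(35.0)), (np.float64(8.5), np.float64(137.0), np.float64(46.0))]
t3 -0.08 [(np.float64(-17.5), np.float64(138.0), np.float64(35.0)), (np.float64(6.5), np.float64(136.0), np.float64(47.0))]
t3 0.02 [(np.float64(-16.8), np.float64(138.0), np.float64(36.0)), (np.float64(5.9), np.float64(137.0), np.float64(46.0))]
```

```bash
cat > pc.py <<'E'
import cv2,numpy as np,sys
from h import *
if len(sys.argv)>1: snap("top",sys.argv[1])
ref=cv2.imread("pics/t2.png",0).astype(np.float32)
f=sys.argv[1] if len(sys.argv)>1 else "t3"
b=cv2.imread(f"pics/{f}.png",0).astype(np.float32)
c=lambda im,u0,u1,v0,v1:cv2.resize(im[v0:v1,u0:u1],None,fx=4,fy=4,interpolation=cv2.INTER_CUBIC)
k=1000*1.71/616/4
for n,w in(("board",(386,412,206,258)),("jaw",(367,376,200,262)),("fixed",(416,432,196,270))):
    A,B=c(ref,*w),c(b,*w); h=cv2.createHanningWindow(A.shape[::-1],cv2.CV_32F)
    (dx,dy),r=cv2.phaseCorrelate(A,B,h); print(n,"right mm",round(dx*k,2),"down",round(dy*k,2),round(r,2))
E
python3 pc.py; python3 ft.py
```

```text
board right mm 0.07 down -0.05 0.25
jaw right mm 0.14 down 0.13 0.29
fixed right mm 0.1 down -0.06 0.35
22.75 [0.6012 0.0867 0.0955] [180.   -0.5 149.9] [-7.6  6.2 11.7] ang 79.7 r 0.071 Ft 8.6 Fr 4.7
```

The board did not move between t2 and t3 while the jaw advanced about 2 mm. The rail is therefore compressed ≥2 mm (~20–35 N), and the winding is clearly stiffer. I'll stop winding and release the grip.

>>> servo_tool(increments="0 0 0 0 0 0 0.5;0 0 0 0 0 0 0.5;0 0 0 0 0 0 0.5;0 0 -0.3 0 0 0 0.5;0 0 -0.7 0 0 0 0.5;0 0 -0.8 0 0 0 0.5;0 0 -0.8 0 0 0 0.5;0 0 -0.4 0 0 0 0.5;0 0 0 0 0 -1 0.7;0 0 0 0 0 -1 0.7;0 0 0 0 0 -1 0.7;0 0 0 0 0 -1 0.7;0 0 0 0 0 -1 0.7;0 0 0 0 0 -1 0.7;0 0 0 0 0 -1 0.7;0 0 0 0 0 -1 0.7;0 0 0 0 0 -1 0.7;0 0 0 0 0 -1 0.7;0 0 0 0 0 -1 0.7;0 0 0 0 0 -1 0.7")

```text
clock: 24.75
tcp_pos: [0.6037, 0.0848, 0.1694]
tcp_rot: [179.9, -0.1, -150.0]
ft_force: [-0.5, -0.3, 0.2]
opening: 0.0596
gripper_force: 0.0
```

>>> servo_tool(increments="0 0 0 0 0 -1 0.7;0 0 0 0 0 -1 0.7;0 0 0 0 0 -1 0.7;0 0 0 0 0 -1 0.7;0 0 0 0 0 -1 0.7;0 0 0 0 0 -1 0.7;0 0 0 0 0 -1 0.7;0 0 0 0 0 -1 0.7;0 0 0 0 0 -1 0.7;0.5 0 0 0 0 -1 0.7;0.8 0 0 0 0 0 0.7;0.8 0 0 0 0 0 0.7;0.7 0 0 0 0 0 0.7;0 0 0 0 0 0 0.7;0 0 0 0 0 0 0.7")

```text
clock: 26.25
tcp_pos: [0.5906, 0.0161, 0.1698]
tcp_rot: [179.9, 0.0, -100.2]
ft_force: [0.0, 0.1, 0.1]
opening: 0.0593
gripper_force: 0.0
```

```bash
python3 - <<'E'
from crank import *
s=bot.sense(); print(s["tcp_pos"],s["tcp_rot"],s["joint_positions"].round(1))
p,d,C,P=cloud("wrist"); cv2.imwrite("pics/w6.png",p[:,:,::-1])
c=(.595,.04)
for z in(.095,.124,.075): obj(C,P,d,z-.004,z+.004,z,f"z{z}",c,r=.08,dmin=.1,n=2)
E
python3 pc.py t4
```

```text
[0.59060092 0.0160657  0.16975763] [ 1.79909920e+02  3.04452177e-02 -1.00205280e+02] [  1.5  26.2   7.7  71.6   0.  -78.3]
z0.095 px [330. 350.] c [596.3  77.9] sz [ 8.3 18.5] ang 84.8
z0.095 px [315. 253.] c [588.6  15.7] sz [35.2 34. ] ang 83.1
z0.124 px [332. 388.] c [596.8  83.7] sz [20.5 19.2] ang 79.6
z0.075 px [322. 225.] c [ 5.858e+02 -4.000e-01] sz [ 2.2 21.7] ang 83.2
z0.075 px [325. 315.] c [594.2  61.9] sz [38.7 15.9] ang 82.9
board right mm 0.03 down 0.04 0.32
jaw right mm -1.67 down -1.6 -0.01
fixed right mm 0.06 down -0.09 0.33
```

Crank yaw is 83.1° and the board is unchanged. Now I'll grasp the hub.

>>> servo_tool(increments="0 0.08 0.3 0 0 -0.66 0.7;0 0 0.7 0 0 0 0.7;0 0 0.8 0 0 0 0.7;0 0 0.8 0 0 0 0.7;0 0 0.8 0 0 0 0.7;0 0 0.5 0 0 0 0.7;0 0 0 0 0 0 0.7;0 0 0 0 0 0 0;0 0 0 0 0 0 0;0 0 0 0 0 0 0;0 0 0 0 0 0 0;0 0 0 0 0 0 0;0 0 0 0 0 0 0")

```text
clock: 27.65
tcp_pos: [0.589, 0.017, 0.0737]
tcp_rot: [-180.0, 0.1, -96.8]
ft_force: [-2.8, 1.3, 5.6]
opening: 0.0331
gripper_force: 61.3
```

>>> servo_tool(increments="0 0 -0.15 0 0 0 0;0 0 -0.2 0 0 0 0;0 0 -0.3 0 0 0 0;0 0 -0.3 0 0 0 0;0 0 -0.3 0 0 0 0;0 0 -0.3 0 0 0 0;0 0 -0.5 0 0 0 0;0 0 -0.8 0 0 0 0;0 0 -0.8 0 0 0 0;0 0 0 0 0 0 0")

```text
clock: 28.65
tcp_pos: [0.5908, 0.0166, 0.1676]
tcp_rot: [-179.7, 0.1, -96.9]
ft_force: [0.6, 0.5, -2.5]
opening: 0.0332
gripper_force: 60.6
```

```bash
python3 - <<'E'
from crank import *
s=bot.sense(); print(s["tcp_pos"],s["tcp_rot"],s["joint_positions"].round(1),s["wrist_torque"])
p,d,C,P=cloud("wrist"); Q=(P-s["tcp_pos"])@rot(s["tcp_rot"])*1000
for r in (262,274,290,330,346): print(r,Q[r,[300,325,345]].round(0)[:,[0,2]].tolist())
th=np.radians(-11.5); h=np.array([.4955,.3014])+15*.001*np.array([np.cos(th),np.sin(th)])
print(h,togo([*h,.16],168.6),togo([*h,.16],-97))
E
python3 pc.py t5
```

```text
[0.59076533 0.01660504 0.16764302] [-1.79682136e+02  5.38954792e-02 -9.68552274e+01] [  1.6  26.    7.   70.7   0.  -81.5] [-0.01217289 -0.03622468  0.03556617]
262 [[-20.0, 123.0], [-20.0, 123.0], [-20.0, 123.0]]
274 [[18.0, 15.0], [18.0, 15.0], [18.0, 16.0]]
290 [[18.0, -0.0], [18.0, -1.0], [17.0, 1.0]]
330 [[12.0, -20.0], [13.0, -22.0], [13.0, -21.0]]
346 [[6.0, -21.0], [6.0, -20.0], [7.0, -22.0]]
[0.51019887 0.29840948] (array([-10.81,   4.51,   0.22]), array([-0.02,  0.03, 18.91])) (array([-10.81,   4.51,   0.22]), array([-0.03,  0.01,  0.03]))
board right mm 0.06 down 0.01 0.29
jaw right mm -0.13 down 0.09 0.1
fixed right mm -0.02 down -0.02 0.38
```

>>> servo_tool(increments="-0.5 0.23 0 0 0 0 0;-0.9 0.42 0 0 0 0 0;-0.9 0.42 0 0 0 0 0;-0.9 0.42 0 0 0 0 0;-0.9 0.42 0 0 0 0 0;-0.9 0.42 0 0 0 0 0;-0.9 0.42 0 0 0 0 0;-0.9 0.42 0 0 0 0 0;-0.9 0.42 0 0 0 0 0;-0.9 0.42 0 0 0 0 0;-0.9 0.42 0 0 0 0 0;-0.5 0.2 0 0 0 0 0;0 0 0.5 0 0 0 0;0 0 0.8 0 0 0 0;0 0 0.8 0 0 0 0;0 0 0.8 0 0 0 0;0 0 0.8 0 0 0 0;0 0 0.6 0 0 0 0;0 0 0.4 0 0 0 0;0 0 0 0 0 0 0")

```text
clock: 30.75
tcp_pos: [0.5018, 0.2771, 0.0438]
tcp_rot: [179.7, -0.2, -96.9]
ft_force: [0.1, 0.5, -3.1]
opening: 0.0331
gripper_force: 60.5
```

```bash
python3 -c "
from h import *
s=bot.sense();print(s['tcp_pos'],s['ft_force']);print(togo([.506,.279,.0335],-97))"
```

```text
[0.50182215 0.27707044 0.04375842] [ 0.13801226  0.54418254 -3.14696914]
(array([-0.1 , -0.16,  0.41]), array([ 0.06, -0.03,  0.02]))
```

Position is good, so I'll lower gently.

>>> servo_tool(increments="0 0 0.15 0 0 0 0;0 0 0.12 0 0 0 0;0 0 0.08 0 0 0 0;0 0 0.04 0 0 0 0;0 0 0 0 0 0 0")

```text
clock: 31.25
tcp_pos: [0.5034, 0.2788, 0.0367]
tcp_rot: [179.9, 0.0, -96.8]
ft_force: [-0.1, -0.4, -2.7]
opening: 0.033
gripper_force: 60.5
```

>>> servo_tool(increments="0 0 0.04 0 0 0 0;0 0 0.03 0 0 0 0;0 0 0 0 0 0 0")

```text
clock: 31.55
tcp_pos: [0.5032, 0.2787, 0.0347]
tcp_rot: [179.9, 0.0, -96.8]
ft_force: [0.1, -0.1, -3.1]
opening: 0.0332
gripper_force: 60.5
```

>>> servo_tool(increments="0 0 0.04 0 0 0 0;0 0 0.04 0 0 0 0;0 0 0 0 0 0 0")

```text
clock: 31.85
tcp_pos: [0.5034, 0.2788, 0.0327]
tcp_rot: [179.9, 0.0, -96.8]
ft_force: [0.4, 0.9, -2.4]
opening: 0.0332
gripper_force: 60.5
```

>>> servo_tool(increments="0 0 0.03 0 0 0 0;0 0 0 0 0 0 0")

```text
clock: 32.05
tcp_pos: [0.5034, 0.2788, 0.0327]
tcp_rot: [179.9, 0.0, -96.9]
ft_force: [-1.9, -0.8, 3.8]
opening: 0.0333
gripper_force: 61.2
```

>>> servo_tool(increments="0 0 0 0 0 0 0.3;0 0 0 0 0 0 0.5;0 0 0 0 0 0 0.7;0 0 0 0 0 0 0.7;0 0 0 0 0 0 0.7;0 0 -0.3 0 0 0 0.7;0 0 -0.8 0 0 0 0.7;0 0 -0.9 0 0 0 0.7;0 0 -0.9 0 0 0 0.7;0 0 -0.9 0 0 0 0.7;0 0 -0.9 0 0 0 0.7;0 0 -0.9 0 0 0 0.7;0 0 -0.9 0 0 0 0.7;0 0 0 0 0 0 0.7;0 0 0 0 0 0 0.7;0 0 0 0 0 0 0.7")

```text
clock: 33.65
tcp_pos: [0.5029, 0.2783, 0.1934]
tcp_rot: [179.8, -0.1, -96.8]
ft_force: [0.5, -0.6, 0.5]
opening: 0.0598
gripper_force: 0.0
```

```bash
python3 - <<'E'
from crank import *
s=bot.sense(); print(s["tcp_pos"],s["tcp_rot"],s["ft_force"])
p,d,C,P=cloud("wrist"); cv2.imwrite("pics/w7.png",p[:,:,::-1])
c=(.505,.3)
for z in(.054,.083): obj(C,P,d,z-.004,z+.004,z,f"z{z}",c,r=.11,dmin=.1,n=2)
g=(np.hypot(P[...,0]-.503,P[...,1]-.279)<.012)&(d>.1)&(P[...,2]>.03); print(np.percentile(P[g][:,2],[5,50,95]))
A=np.c_[P[g][:,:2],np.ones(g.sum())]; print("top plane slope",np.linalg.lstsq(A,P[g][:,2],rcond=None)[0][:2])
obj(C,P,d,.008,.02,.014,"rim",(.5,.3),r=.2)
E
python3 pc.py t6
```

```text
[0.50290468 0.27832359 0.19342398] [ 1.79827491e+02 -5.91002437e-02 -9.68481135e+01] [ 0.5220981  -0.6216158   0.48510857]
z0.054 px [327. 303.] c [505.4 340.2] sz [3.9 9.2] ang 46.4
z0.054 px [322. 231.] c [502.9 277.5] sz [34.1 34. ] ang 83.1
z0.083 px [320. 329.] c [511.3 345.9] sz [19.6 18.7] ang 83.0
[0.05273456 0.05375577 0.05484873]
top plane slope [0.00428424 0.00359727]
rim px [357. 209.] c [496.6 300.5] sz [149.7 199. ] ang 78.5
board right mm 0.18 down 0.02 0.26
jaw right mm 0.09 down -0.01 0.3
fixed right mm -0.02 down -0.1 0.31
```

View pics/w7.png

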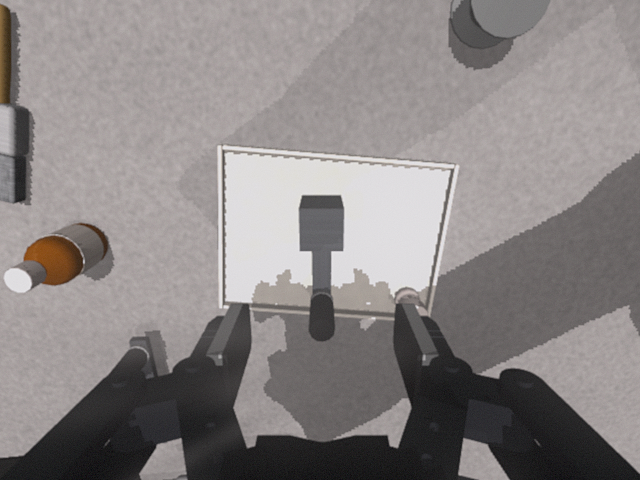

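The crank stands level in the tray, with its hub at (322,225) and top at 54 mm, and the pot is untouched at (407,297). The board has not moved, so I'm handing in.

```bash
python3 -c "
from bench import bot
print(bot.finish_job())"
```

```text
the job is handed in; nothing more can be done
None
```

I handed the job in at about 34 s, with the crank standing level and released in the tray and the board against the fixed rail. From a spring compression of about 2 mm, I estimate the clamping force at 20–35 N; the hand-in gave no verdict.

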